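Refit the cutter of an arch trimmer and lock it with the bayonet cap

ROBOT

A 6-joint arm with a two-finger parallel gripper is mounted at the origin on a cart in front of the work surface, level with it; the furniture and walls round the work are solid. World frame = base frame: x ahead of the robot, y to its left, z up, the work surface at z = 0. Lengths are in mm, angles in rad, forces in N, time in s.
With the tool pointing down it reaches from about 350 to 875 mm from the base axis. Payload 4.2 kg.
Tool frame: the origin (TCP) lies between the finger pads; the fingertips stand 25 mm ahead of it and the grasp point (between the pads) lies 6 mm ahead of it; z points along the fingers, y is the line along which they close (so a half turn about z gives the same grasp; the last joint's range is limited). The gripper opens to 85 mm and grips with 20 to 120 N. Pads are 22 mm wide; open, the fingers measure 114 mm over their backs; the gripper's body (76 mm by 85 mm) begins 54 mm behind the grasp point. The pads swing forward as they close: fully open they stand 13 mm farther back than shut.
Start: joints at [-0.951, 0.385, 0.008, 0, -1.194, -0.259], TCP at [220.653, -584.732, 256.312] pointing down, gripper open.
Joint ranges: [-3.14, 3.14], [-1.21, 2.06], [-1.07, 1.41], [-3.16, 2.05], [-2.99, -0.16], [-3.1, 3.1]. Speed limits (rad/s): [2.79, 2.79, 3.14, 3.14, 3.14, 3.14].

INTERFACE

Orientations are given as a unit quaternion [x, y, z, w].
In Python, from bench import arm gives the robot as it stands.
- The arm moves only by the shell command python3 -m pendant 'ROWS'. ROWS is JSON, a list of rows, each a list of 7 numbers: the shift along the tool's x, y, z in m, then the turn, a rotation vector about the tool's x, y, z in degrees, then the finger opening in m, from 0 to 0.0854. In form: [[x, y, z, wx, wy, wz, fingers], ...]. A call has 1 to 12 rows; each row shifts and turns the commanded pose from where the row before left it, along the tool's axes as they then stand; what a row does not reach is not made up. A row lasts 1/10 s, in which the tool goes at most 50 mm and 8.59 degrees, less where a joint would pass 70% of its speed; a pose out of reach is approached as far as the arm can. A call is refused whole if a number of a shift passes 0.05 or a number of a turn 8.59, either way. A call with a gripper value outside its range is refused whole. The fingers move at their own pace and stop on an object; the grip force is fixed at half the most. Time passes only in rows, so rows that do not move let the fingers close. It gives the time, the measured TCP pose, the force, the opening and the grip force at its end, in the units of the state.
- arm.read_state(): the state, without advancing time (a new reading comes with each control period).
- arm.get_image(name): name is "side" or "top" or "wrist"; returns a dict with "image" (480x640x3 uint8, red, green, blue), "fx", "fy", "cx", "cy" (pixels), "k1" (the pictures are not rectified: a ray, as slopes to the right and down, at radius r is drawn at 1 + k1 r^2 times it, then the intrinsics apply), "xyz" and "rotation" of the camera in the world. Camera axes: x right, y down, z forward; pixel columns grow to the right and rows downward; lengths in mm; the calibration is good to about 2 mm. A picture is of the moment at which its call begins. There is no depth.
- arm.job_done(): hands the job in; it is judged then, once.
The state is a dict: "clock": time; "joints": joint angles; "joint_vel": joint speeds; "joint_efforts": joint torques, N m; "position": TCP position; "ee_rot": TCP orientation; "contact_force": force on the tool from outside, world axes, zero at the start; "wrist_torque": the same for the moment, N m; "gripper_width": finger opening in mm; "grasp_force": force on a finger pad.
Only numpy, scipy, OpenCV 4.12 (cv2) and the standard library are available. Lean on these libraries where they do the work, as an engineer would, in place of code of your own. Each camera call takes 0.05 s, during which the arm holds its last target. There are 200 camera calls.

TASK

Put the arch trimmer's cutter back together: first the brass spacer onto the upright spindle, then the green cutter on top of it, then the red-handled locking cap over both. Line the cap's slot up with the cross pin, press it down against the spring until it bottoms, turn it clockwise until it stops and let go so that it springs up and stays locked, holding the stack clamped. Be gentle: the spindle bearing must never feel more than about 40 N, and leave the plaster model and the green-lidded jar where they are.

Things in the scene. Friction and masses are not known exactly. Their poses are not given: they have to be found in the camera images.
- trimmer: Arch trimmer, fixed: cream housing 100 dia, table at 42; origin under the spindle axis, z up. Steel flange 44 dia, top at 62, sinks up to 19 on a spring (4.5 N + 0.25 N/mm). Spindle 22 dia, coned; then 10 dia neck with cross pin (19 long, 5 thick) along frame x. Pin centre at 112, neck tip 117, both +5/-6.5: set by hand, not measured. A shade reader 220 high stands 80 behind: carry over it.
- spacer: Loose brass sleeve, 39 outside diameter, 25 bore, 14 high, 50 g nominal; origin at the centre of its underside, z up along the bore. It goes on first, resting on the flange.
- cutter: Loose abrasive cutter ring with a green grit band, 52 outside diameter, 25 bore, 20 high, 70 g nominal; origin at the centre of its underside, z up along the bore. It goes on the spacer.
- lock_cap: Loose cap 44 dia, 57 high, 70 g; origin centre underside, z up. Red grip bar along x: 42 long, 15 wide, 37 to 57 up. Bore 26; at 16 a floor with slot along x (8.5 wide) for the pin. The neck tip meets the roof at 33: bottomed, under 6 to 9 N of spring. Bottomed, turn 70 deg clockwise from above to a stop; let go: it rises 5 into notches and holds. Turned less than 45 deg it pops off.
- plaster_model: Bystander: loose off-white plaster jaw model, 59 x 65 x 29, origin at the centre of its underside. Leave it alone.
- green_jar: Bystander: loose powder jar with a green lid, 42 diameter, 47 high, origin at the centre of its underside. Leave it alone.

How it is judged (in metres and radians):
On the way, in this order (a step that is already met when the one before it is completed fails the run):
1. the spacer rests on the spindle's flange (horizontal distance between spacer and trimmer below 0.004 m and angle between spacer's own z axis and vertical below 0.08 rad and z of spacer in the frame of trimmer between 0.058 and 0.065 m and contact force between the fingers and spacer below 0.05 N), for 0.1 s.
2. the cutter rests on the spacer on the spindle (horizontal distance between cutter and trimmer below 0.004 m and angle between cutter's own z axis and vertical below 0.08 rad and z of cutter in the frame of trimmer between 0.07 and 0.079 m and z of cutter in the frame of spacer between 0.012 and 0.016 m and contact force between the fingers and cutter below 0.05 N), for 0.1 s.
At the end, for the whole second after the job is handed in: Spacer, cutter and cap sit on the spindle in that order from below, each within 4 mm of its axis and touching the next within 2 mm; the cap is upright within 0.09 rad, turned more than 57 degrees from its entry direction and, released and at rest, still clamps the cutter with more than 2 N (horizontal distance between each of spacer, cutter, lock_cap and trimmer below 0.004 m and z of cutter in the frame of spacer between 0.012 and 0.016 m and z of lock_cap in the frame of cutter between 0.018 and 0.022 m and angle between lock_cap's own z axis and vertical below 0.09 rad and angle between the x axis of lock_cap and the x axis of trimmer, either way round above 1 rad and contact force between lock_cap and cutter above 2 N and linear speed of lock_cap below 0.01 m/s).
It fails at once if more than 40 N is put on the trimmer (contact force between anything else and trimmer above 40 N).
It fails at once if a bystander (plaster model, green jar) is moved more than 15 mm (distance of any of plaster_model, green_jar from where it was at the start of the episode above 0.015 m).
It also fails if it takes over 72 s, if anything falls off the work surface, if the arm or the gripper's body presses on something with over 40 N, if the wrist force passes 120 N, or if a joint passes its speed limit or range.

## Working session

There is one attempt and no reset: what is moved stays moved. The work goes in short steps, Python scripts to look and compute and a shell command to move; the robot and the scene stay as the last step left them, time stands still between calls to the robot, and variables do not carry over. Pictures are saved under pics/ and viewed, at most 10 in all, crops included, and the job is handed in when it is done.

```bash
mkdir -p pics; ls
python3 - <<'E'
from bench import arm
import cv2
print(arm.read_state())
for n in("side","top","wrist"):
    d=arm.get_image(n); cv2.imwrite(f"pics/{n}0.png",d["image"][:,:,::-1]); d.pop("image"); print(n,d)
E
```

```text
pics
{'clock': 0.0, 'joints': array([-9.51415128e-01,  3.85522472e-01,  6.60954590e-03, -5.32336410e-04,
       -1.19397790e+00, -2.58602519e-01]), 'joint_vel': array([-0.00066681,  0.0010167 , -0.00039215,  0.00096177, -0.00124103,
        0.00101446]), 'joint_efforts': array([ 7.11629746e-04, -3.92289305e+01,  1.88405961e+01,  4.18628857e+00,
       -4.62869735e-03,  3.08833023e-06]), 'position': array([ 220.46434238, -584.24986759,  255.23077388]), 'ee_rot': array([-1.79315899e-01,  9.83790959e-01,  1.05309933e-03, -2.21176456e-04]), 'contact_force': array([-0.56462431,  0.26874178, -0.36329783]), 'wrist_torque': array([ 0.02596445,  0.02506045, -0.05462093]), 'grasp_force': 0.0, 'gripper_width': 85.55439815690558}
side {'fx': 615.3640801213887, 'fy': 615.3640801213887, 'cx': 326.1528489420955, 'cy': 242.71839930707904, 'k1': 0.006034370007821891, 'xyz': array([  202.63015057, -1207.26056264,   593.27486913]), 'rotation': array([ 0.84919006, -0.16110942,  0.08742067, -0.4952551 ])}
top {'fx': 599.4124636947507, 'fy': 599.4124636947507, 'cx': 326.6442959709687, 'cy': 235.20572845058896, 'k1': -0.16655532429333084, 'xyz': array([ 428.67956592, -320.48259906, 1011.10587937]), 'rotation': array([ 0.71007046, -0.69960098,  0.05031596, -0.06186044])}
wrist {'fx': 351.1587773413348, 'fy': 351.1587773413348, 'cx': 311.9849296567552, 'cy': 238.4336366896203, 'k1': -0.06931388765198895, 'xyz': array([ 142.83503885, -614.14283901,  372.73581083]), 'rotation': array([0.56108252, 0.8113745 , 0.1357149 , 0.09186556])}
```

View pics/top0.png

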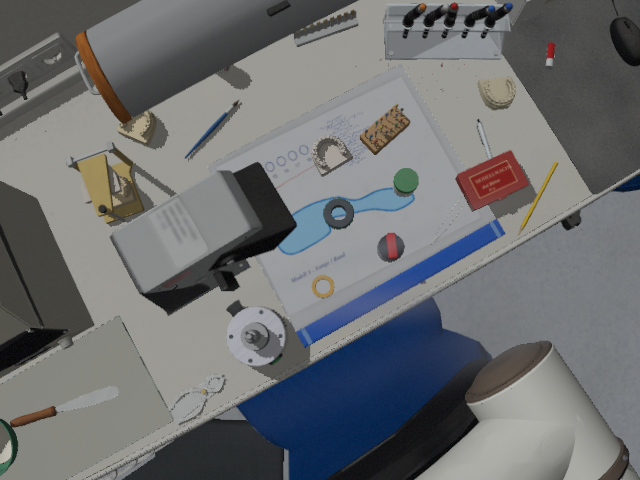

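View pics/side0.png

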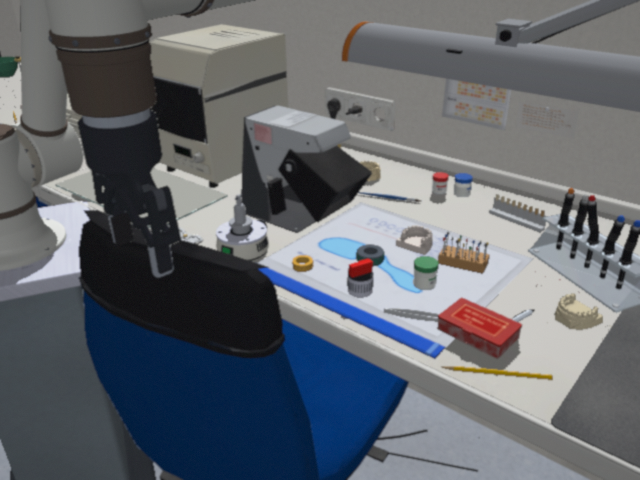

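The top view shows the trimmer at about (256,336), spacer (322,286), cutter (339,212), cap (391,247), jar (405,181) and plaster model (330,155). The side view agrees. Next is an enlarged crop.

```bash
cat > h.py <<'E'
import numpy as np, cv2
from scipy.spatial.transform import Rotation as R
from bench import arm
def cal(d): 
    K=np.array([[d["fx"],0,d["cx"]],[0,d["fy"],d["cy"]],[0,0,1.]]); return K,np.array([d["k1"],0,0,0.])
def rot(d):
    q=np.array(d["rotation"]); return R.from_quat(q).as_matrix()
def pix(d,u,v,z):
    K,D=cal(d); p=cv2.undistortPoints(np.array([[[u,v]]],float),K,D)[0,0]
    r=rot(d)@np.array([p[0],p[1],1]); return d["xyz"]+r*(z-d["xyz"][2])/r[2]
def proj(d,P):
    K,D=cal(d); M=rot(d).T; rv=cv2.Rodrigues(M)[0]
    return cv2.projectPoints(np.array(P,float).reshape(-1,1,3),rv,-M@d["xyz"],K,D)[0][:,0]
E
python3 - <<'E'
from h import *
d=arm.get_image("top"); im=d["image"][:,:,::-1]
cv2.imwrite("pics/topc.png",cv2.resize(im[195:370,215:430],None,fx=3.4,fy=3.4,interpolation=cv2.INTER_CUBIC))
for n,u,v,z in(("spacer",322,286,14),("cutter",339,212,20),("cap",391,247,57),("jar",405,181,47),("trim",256,336,50)): print(n,pix(d,u,v,z).round(1))
E
```

```text
spacer [ 502.5 -296.5   14. ]
cutter [ 627.2 -323.2   20. ]
cap [ 563.6 -407.4   57. ]
jar [ 675.7 -431.8   47. ]
trim [ 418.1 -193.4   50. ]
```

View pics/topc.png

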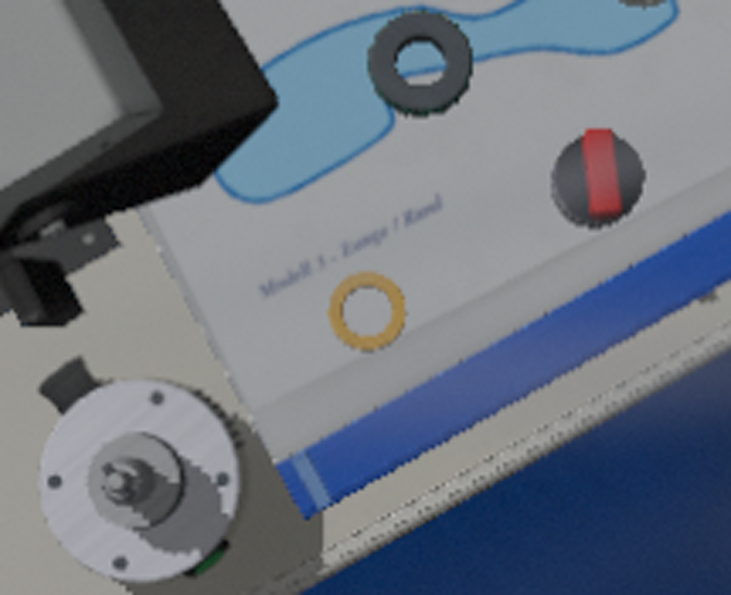

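Run:
```python
from h import *
d=arm.get_image("top")
g=lambda x,y,z: pix(d,215+x/3.4,195+y/3.4,z).round(1)
print("spacer",g(367,311,14),"w",g(328,311,7)-g(406,311,7))
print("cutter",g(419.5,62,20),"w",g(367,62,12)-g(472,62,12))
a,b=g(598,129,57),g(607,215,57);print("cap",(a+b)/2,a-b)
print("trim disc",g(140,479,42),"w",g(40,479,42)-g(240,479,42),"flange",g(135,479.5,62),"tip",g(120,481,117))
print("reader corner",[g(275,100,z) for z in (120,180,220)])
s=arm.read_state(); M=R.from_quat(s["ee_rot"]).as_matrix(); print(M.round(3)); print(M.T@(arm.get_image("wrist")["xyz"]-s["position"]))
```

```text
spacer [ 501.8 -298.1   14. ] w [-0.6 38.4  0. ]
cutter [ 625.1 -322.1   20. ] w [-0.7 52.5  0. ]
cap [ 566.   -409.35   57.  ] [41.   4.3  0. ]
trim disc [ 418.2 -192.6   42. ] w [-2.2 95.3  0. ] flange [ 418.2 -192.9   62. ] tip [ 418.  -193.8  117. ]
reader corner [array([ 587.2, -258. ,  120. ]), array([ 576.5, -262.2,  180. ]), array([ 569.4, -265. ,  220. ])]
[[-0.936 -0.353 -0.   ]
 [-0.353  0.936  0.001]
 [ 0.     0.001 -1.   ]]
[  83.17981906   -0.28115229 -117.39602987]
```

```bash
python3 -m pendant '[[-0.0364,0.0169,0,0,0,1,0.0854],[-0.0364,0.0169,0,0,0,0,0.0854],[-0.0364,0.0169,0,0,0,0,0.0854],[-0.0364,0.0169,0,0,0,0,0.0854],[-0.0364,0.0169,0,0,0,0,0.0854],[-0.0364,0.0169,0,0,0,0,0.0854],[-0.0364,0.0169,0,0,0,0,0.0854],[-0.0364,0.0169,0,0,0,0,0.0854],[-0.0364,0.0169,0,0,0,0,0.0854],[-0.0364,0.0169,0,0,0,0,0.0854],[0,0,0,0,0,0,0.0854],[0,0,0,0,0,0,0.0854]]'
python3 - <<'E'
from h import *
d=arm.get_image("wrist"); print(d["xyz"],rot(d)[:,2])
print(proj(d,[[418.2,-193,117],[418,-193,62],[502,-298,14],[566,-409,57],[625,-322,20]]))
cv2.imwrite("pics/w1.png",d["image"][:,:,::-1])
E
```

```text
clock: 1.5
position: [506.5, -301.8, 256.1]
ee_rot: [-0.172, 0.985, 0.0, -0.0]
contact_force: [-0.1, -0.1, -0.2]
gripper_width: 85.4
grasp_force: 0.0
[ 428.37377376 -330.17934606  373.48136265] [ 0.3032928   0.1109346  -0.94641798]
[[490.1375088  173.77031897]
 [460.68924507 164.24977388]
 [316.51455817 199.89542638]
 [185.0421261  233.3157075 ]
 [259.24207367 294.74826027]]
```

View pics/w1.png

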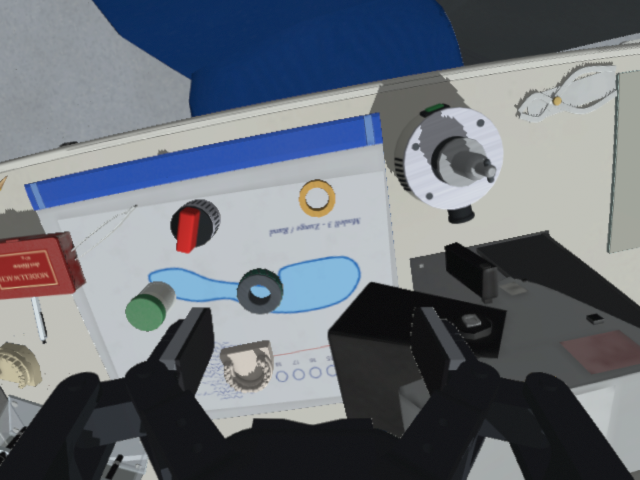

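The projections match: trimmer tip (490,173), spacer (317,199), cutter (259,290), cap bar (188,230). Next is a close-up of the pin, composed from both views.

Run:
```python
import cv2,numpy as np
a=cv2.imread("pics/w1.png")[135:205,440:510];b=cv2.imread("pics/top0.png")[315:355,230:270]
cv2.imwrite("pics/pin.png",np.hstack([cv2.resize(x,(400,400),interpolation=cv2.INTER_CUBIC) for x in(a,b)]))
```

```text
(no output)
```

View pics/pin.png

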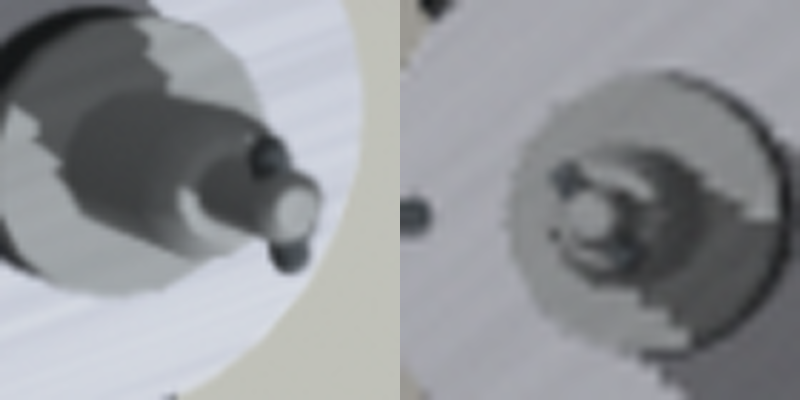

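The pin ends show in the wrist view at about (486.6,162.1) and (490.8,178.8), and in the top view at (246.6,332.8) and (252.2,341.2). The neck tip is at (491.3,172.5) and (249.0,336.5).

Run:
```python
from h import *
from scipy.optimize import least_squares
w=arm.get_image("wrist");t=arm.get_image("top")
for d,p in((w,((486.6,162.1),(490.8,178.8))),(t,((246.6,332.8),(252.2,341.2)))):
    a,b=[pix(d,*q,112) for q in p]; v=a-b; print(a.round(1),b.round(1),np.hypot(*v[:2]),np.degrees(np.arctan2(v[1],v[0])))
f=lambda P:np.r_[proj(w,P)[0]-(491.3,172.5),proj(t,P)[0]-(249.0,336.5)]
r=least_squares(f,[418,-193,117]);print("tip",r.x,r.fun)
# reader/disc features: knob end & base via top
g=lambda x,y,z: pix(t,215+x/3.4,195+y/3.4,z)
for n,x,y in(("h1",157,398),("h2",55,482),("h3",120,563),("h4",222,480),("knob",62,380),("green",210,560)):
    v=g(x,y,42)-[418.2,-192.9,42]; print(n,np.hypot(*v[:2]).round(1),np.degrees(np.arctan2(v[1],v[0])).round(1))
```

```text
[ 410.7 -197.6  112. ] [ 420.7 -188.5  112. ] 13.517438230631738 -137.74246209878132
[ 423.2 -187.3  112. ] [ 411.  -196.1  112. ] 15.101748577032657 35.57470198406025
tip [ 416.71927115 -191.49013548  114.03368058] [-0.11285789  0.35608896  0.03879868  0.76478153]
h1 39.1 -10.0
h2 40.9 93.3
h3 40.6 167.6
h4 38.7 -89.4
knob 60.4 40.3
green 50.3 -137.7
```

Pin line is about 40° in world (bolts, knob and both views agree), and the axis is about (417.5,-192.5). Going down onto the spacer.

```bash
python3 -m pendant '[[0.0032,0.0051,0.04,0,0,0,0.0854],[0,0,0.04,0,0,0,0.07],[0,0,0.04,0,0,0,0.06],[0,0,0.04,0,0,0,0.06],[0,0,0.03,0,0,0,0.06],[0,0,0.02,0,0,0,0.06],[0,0,0.01,0,0,0,0.06],[0,0,0,0,0,0,0.06],[0,0,0,0,0,0,0.06]]'
python3 - <<'E'
from h import *
d=arm.get_image("wrist");cv2.imwrite("pics/w2.png",cv2.resize(d["image"][60:360,120:520,::-1],None,fx=1.5,fy=1.5))
E
```

```text
clock: 2.55
position: [501.8, -299.6, 37.3]
ee_rot: [-0.171, 0.985, -0.001, 0.001]
contact_force: [0.7, -0.0, -0.4]
gripper_width: 60.1
grasp_force: 0.0
```

View pics/w2.png

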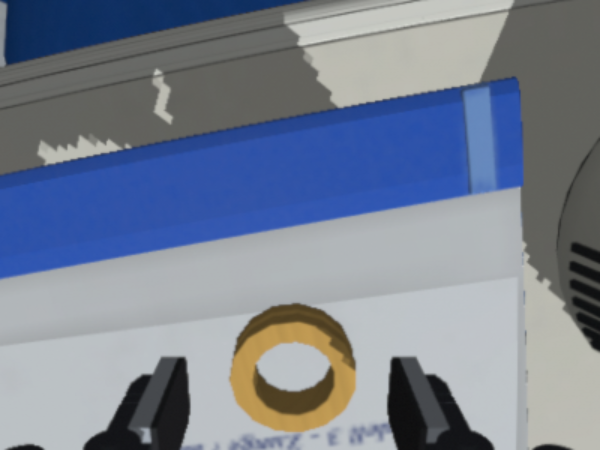

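The spacer is centred between the tips: top ring centre at crop (293,374), finger inner edges at 188 and 390.

```bash
python3 - <<'E'
from h import *
d=arm.get_image("wrist");s=arm.read_state()
p=pix(d,120+293/1.5,60+374/1.5,14);M=R.from_quat(s["ee_rot"]).as_matrix()
print(p,M.T@(p-s["position"]))
E
python3 -m pendant '[[0,0,0.010,0,0,0,0.055],[0,0,0,0,0,0,0.045],[0,0,0,0,0,0,0.03],[0,0,0,0,0,0,0.03],[0,0,0,0,0,0,0.03],[0,0,0,0,0,0,0.03],[0,0,0,0,0,0,0.03],[0,0,0,0,0,0,0.03]]'
```

```text
[ 501.01574027 -298.3334258    14.        ] [ 0.79053819  1.4179156  23.86982277]
clock: 3.45
position: [501.4, -298.8, 26.5]
ee_rot: [-0.171, 0.985, -0.0, 0.0]
contact_force: [-0.2, 1.0, 2.5]
gripper_width: 36.6
grasp_force: 60.2
```

```bash
python3 -m pendant '[[0,0,-0.02,0,0,0,0.03],[0,0,-0.04,0,0,0,0.03],[0,0,-0.045,0,0,0,0.03],[0,0,-0.045,0,0,0,0.03],[0,0,-0.045,0,0,0,0.03],[0,0,-0.04,0,0,0,0.03],[0.0106,0.0321,0,0,0,0,0.03],[0.0106,0.0321,0,0,0,0,0.03],[0.0106,0.0321,0,0,0,0,0.03],[0.0106,0.032,0,0,0,0,0.03],[0,0,0,0,0,0,0.03],[0,0,0,0,0,0,0.03]]'
python3 - <<'E'
from h import *
d=arm.get_image("wrist");print(arm.read_state()["position"])
cv2.imwrite("pics/w3.png",cv2.resize(d["image"][180:440,160:480,::-1],None,fx=2,fy=2))
print((proj(d,[[417.5,-192.5,115],[417.5,-192.5,42]])-[160,180])*2)
E
```

```text
clock: 4.65
position: [418.0, -192.0, 261.6]
ee_rot: [-0.171, 0.985, -0.0, 0.001]
contact_force: [0.1, -0.8, -0.6]
gripper_width: 36.9
grasp_force: 60.3
[ 418.53086258 -192.3977035   261.50187432]
[[303.08380755  98.00902929]
 [303.15612439  53.69157836]]
```

View pics/w3.png

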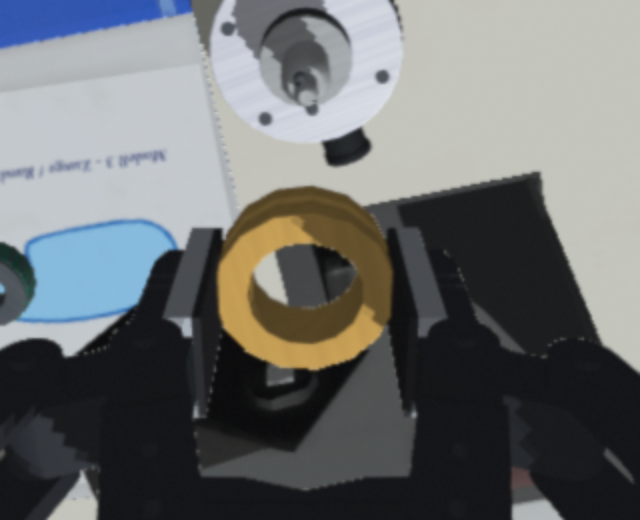

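Run:
```python
from h import *
d=arm.get_image("wrist");s=arm.read_state();M=R.from_quat(s["ee_rot"]).as_matrix()
zt=s["position"][2]-12.5
for n,x,y,z in(("spacer",305,278,zt),("tip",308,95,115),("disc",306.5,46,42)):
    p=pix(d,160+x/2,180+y/2,z);print(n,p.round(1),(M.T@(p-s["position"])).round(1))
t=arm.get_image("top")
```

```text
spacer [ 416.2 -193.   248.8] [ 2.5  0.4 12.5]
tip [ 416.1 -191.5  115. ] [  2.1   2.  146.3]
disc [ 413.7 -192.7   42. ] [  4.8   1.7 219.3]
```

```bash
python3 -m pendant '[[0,0.0013,0.03,0,0,0,0.03],[0,0,0.035,0,0,0,0.03],[0,0,0.025,0,0,0,0.03],[0,0,0.015,0,0,0,0.03],[0,0,0.005,0,0,0,0.03],[0,0,0.004,0,0,0,0.03],[0,0,0.004,0,0,0,0.03],[0,0,0.004,0,0,0,0.03],[0,0,0,0,0,0,0.03]]'; python3 -m pendant '[[0,0,0.004,0,0,0,0.03],[0,0,0.004,0,0,0,0.03],[0,0,0.004,0,0,0,0.03],[0,0,0,0,0,0,0.03]]'
```

```text
clock: 5.7
position: [417.7, -191.1, 139.3]
ee_rot: [-0.171, 0.985, 0.0, 0.0]
contact_force: [0.2, 0.5, -0.5]
gripper_width: 36.9
grasp_force: 60.3
clock: 6.1
position: [417.3, -191.0, 126.7]
ee_rot: [-0.171, 0.985, 0.0, -0.001]
contact_force: [-0.2, 0.1, -0.1]
gripper_width: 36.7
grasp_force: 60.3
```

Run:
```python
from h import *
for n,b in(("side",(200,180,300,280)),("wrist",(220,200,420,400))):
    d=arm.get_image(n);cv2.imwrite(f"pics/{n}4.png",cv2.resize(d["image"][b[1]:b[3],b[0]:b[2],::-1],(400,400),interpolation=cv2.INTER_CUBIC))
cv2.imwrite("pics/c4.png",np.hstack([cv2.imread("pics/side4.png"),cv2.imread("pics/wrist4.png")]))
```

```text
(no output)
```

View pics/c4.png

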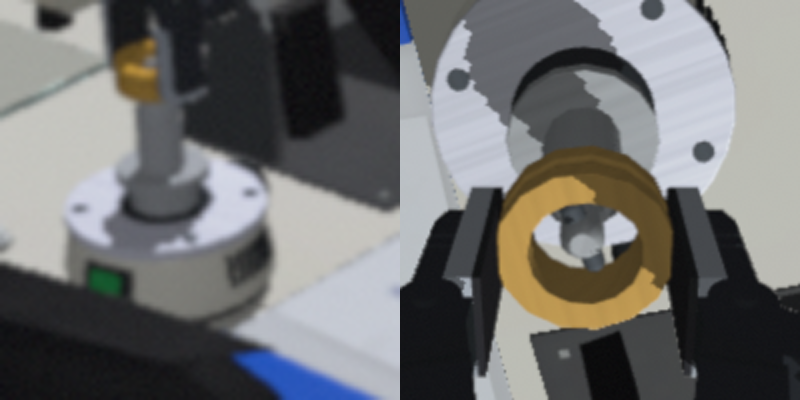

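The spacer ring surrounds the neck and the tip sits near the ring's centre, so I continue down gently.

```bash
python3 -m pendant '[[0,0,0.003,0,0,0,0.03],[0,0,0.003,0,0,0,0.03],[0,0,0,0,0,0,0.03]]'; python3 -m pendant '[[0,0,0.003,0,0,0,0.03],[0,0,0.003,0,0,0,0.03],[0,0,0,0,0,0,0.03]]';python3 -m pendant '[[0,0,0.003,0,0,0,0.03],[0,0,0.003,0,0,0,0.03],[0,0,0,0,0,0,0.03]]'
```

```text
clock: 6.5
position: [417.4, -191.0, 120.8]
ee_rot: [-0.171, 0.985, 0.0, -0.0]
contact_force: [-0.1, 0.2, -0.8]
gripper_width: 36.6
grasp_force: 60.3
clock: 6.8
position: [417.4, -191.0, 114.8]
ee_rot: [-0.171, 0.985, 0.0, -0.001]
contact_force: [-1.3, -0.8, -1.3]
gripper_width: 36.3
grasp_force: 60.3
clock: 7.1
position: [417.3, -191.0, 108.8]
ee_rot: [-0.171, 0.985, 0.0, -0.001]
contact_force: [-0.1, -0.6, -1.0]
gripper_width: 36.6
grasp_force: 60.3
```

```bash
python3 -m pendant '[[0,0,0.004,0,0,0,0.03],[0,0,0.004,0,0,0,0.03],[0,0,0.004,0,0,0,0.03],[0,0,0.004,0,0,0,0.03],[0,0,0,0,0,0,0.03]]'; python3 -m pendant '[[0,0,0.002,0,0,0,0.03],[0,0,0,0,0,0,0.03]]';python3 -m pendant '[[0,0,0.0015,0,0,0,0.03],[0,0,0,0,0,0,0.03]]'
```

```text
clock: 7.6
position: [417.3, -191.0, 92.5]
ee_rot: [-0.171, 0.985, 0.0, -0.001]
contact_force: [0.0, -1.8, -1.5]
gripper_width: 36.7
grasp_force: 60.2
clock: 7.8
position: [417.4, -191.1, 91.0]
ee_rot: [-0.171, 0.985, 0.0, -0.0]
contact_force: [-2.2, -0.4, -1.9]
gripper_width: 36.5
grasp_force: 60.2
clock: 8.0
position: [417.5, -191.1, 89.7]
ee_rot: [-0.171, 0.985, 0.0, -0.0]
contact_force: [-2.3, -2.3, -0.6]
gripper_width: 36.8
grasp_force: 60.3
```

```bash
python3 -m pendant '[[0,0,0,0,0,0,0.045],[0,0,0,0,0,0,0.055],[0,0,0,0,0,0,0.06],[0,0,0,0,0,0,0.06],[0,0,0,0,0,0,0.06]]'; python3 -m pendant '[[0,0,-0.03,0,0,0,0.06],[0,0,-0.045,0,0,0,0.07],[0,0,-0.045,0,0,0,0.08],[0,0,-0.045,0,0,0,0.08],[0,0,0,0,0,0,0.08],[0,0,0,0,0,0,0.08]]'
python3 - <<'E'
from h import *
d=arm.get_image("wrist");t=arm.get_image("side")
for n,i in(("wrist",d),("side",t)):
    hsv=cv2.cvtColor(i["image"],cv2.COLOR_RGB2HSV); m=cv2.inRange(hsv,(12,110,60),(28,255,255))
    k,_,st,c=cv2.connectedComponentsWithStats(m)
    print(n,[(st[j].tolist(),c[j].round(1).tolist()) for j in range(1,k) if st[j,4]>40])
    print("expect",proj(i,[[417.2,-191.5,z] for z in(62,69,76)]).round(1).tolist())
cv2.imwrite("pics/w5.png",d["image"][:,:,::-1]);cv2.imwrite("pics/s5.png",t["image"][:,:,::-1])
E
```

```text
clock: 8.5
position: [418.1, -191.0, 89.9]
ee_rot: [-0.171, 0.985, -0.0, 0.0]
contact_force: [0.6, -0.0, -0.3]
gripper_width: 59.8
grasp_force: 0.0
clock: 9.1
position: [418.0, -190.9, 255.8]
ee_rot: [-0.171, 0.985, -0.0, 0.002]
contact_force: [-0.7, -0.5, -0.4]
gripper_width: 79.8
grasp_force: 0.0
wrist [([291, 193, 43, 44, 777], [312.4, 211.3]), ([52, 383, 15, 9, 47], [58.5, 387.4])]
expect [[311.7, 212.9], [311.7, 214.9], [311.7, 217.0]]
side [([342, 22, 25, 39, 193], [349.6, 40.7]), ([17, 54, 25, 7, 63], [28.1, 56.8]), ([26, 81, 26, 7, 75], [38.5, 84.5]), ([128, 173, 17, 12, 60], [135.9, 178.5]), ([231, 210, 21, 15, 176], [240.9, 218.4]), ([439, 248, 49, 24, 558], [462.8, 261.0]), ([453, 367, 99, 12, 402], [502.5, 372.3])]
expect [[240.9, 219.8], [240.6, 216.5], [240.3, 213.1]]
```

Spacer sits on the flange (ring seen where expected in both views). Next: the cutter.

```bash
python3 -m pendant '[[0,0,-0.015,0,0,0,0.08],[-0.025,-0.0322,0,0,0,0,0.08],[-0.0252,-0.0322,0,0,0,0,0.08],[-0.0252,-0.0322,0,0,0,0,0.08],[-0.0252,-0.0322,0,0,0,0,0.08],[-0.0252,-0.0322,0,0,0,0,0.08],[-0.025,-0.0322,0,0,0,0,0.08],[0,0,0.04,0,0,0,0.08],[0,0,0.04,0,0,0,0.08],[0,0,0.04,0,0,0,0.08],[0,0,0,0,0,0,0.08],[0,0,0,0,0,0,0.08]]'
python3 - <<'E'
from h import *
d=arm.get_image("wrist");s=arm.read_state();M=R.from_quat(s["ee_rot"]).as_matrix()
im=d["image"];cv2.imwrite("pics/w6.png",im[:,:,::-1])
c=proj(d,[[625.1,-322.1,20]])[0];print("exp",c)
g=cv2.cvtColor(im,cv2.COLOR_RGB2GRAY);x0,y0=(c-50).astype(int)
k,_,st,cc=cv2.connectedComponentsWithStats((g[y0:y0+100,x0:x0+100]<90).astype(np.uint8))
for j in range(1,k):
    if st[j,4]>80: print("dark",st[j],cc[j]+[x0,y0])
k,_,st,cc=cv2.connectedComponentsWithStats((g[y0:y0+100,x0:x0+100]>=90).astype(np.uint8))
for j in range(1,k):
    if st[j,4]>80:
        u,v=st[j,0]+st[j,2]/2-.5+x0,st[j,1]+st[j,3]/2-.5+y0; print("bright",st[j],u,v,pix(d,u,v,20),M.T@(pix(d,u,v,20)-s["position"]))
E
```

```text
clock: 10.4
position: [624.5, -322.4, 148.5]
ee_rot: [-0.171, 0.985, 0.0, -0.002]
contact_force: [0.5, 0.5, 1.3]
gripper_width: 80.3
grasp_force: 0.0
exp [311.78477423 238.84442574]
dark [   2   11   83   71 3259] [310.28812519 234.97453207]
bright [   0    0  100  100 6113] 310.5 237.5 [ 624.43229505 -323.34840101   20.        ] [1.33872565e+00 4.72325678e-02 1.30858172e+02]
bright [ 34  34  33  25 583] 311.0 234.0 [ 621.74744828 -323.91670095   20.        ] [  4.0579056    0.41794166 130.85668876]
```

Run:
```python
from h import *
d=arm.get_image("wrist");s=arm.read_state();M=R.from_quat(s["ee_rot"]).as_matrix()
a=np.linspace(0,2*np.pi,72)
C=np.array([625.1,-322.1,0])
for n,r,z in(("inner top",12.5,20),("inner bot",12.5,0),("outer top",26,20),("outer bot",26,0)):
    p=proj(d,C+np.c_[r*np.cos(a),r*np.sin(a),z+0*a]);print(n,p.min(0).round(1),p.max(0).round(1))
g=cv2.cvtColor(d["image"],cv2.COLOR_RGB2GRAY);print("col",g[195:285:1,311].tolist());print("row",g[245,260:360].tolist())
```

```text
inner top [296.4 219.8] [330.  251.6]
inner bot [297.5 212.9] [328.8 242.8]
outer top [278.3 201.8] [348.1 268. ]
outer bot [280.6 196. ] [345.7 258.2]
col [162, 154, 78, 34, 29, 30, 36, 44, 43, 58, 66, 69, 69, 67, 67, 67, 67, 66, 67, 68, 68, 67, 68, 69, 93, 156, 163, 160, 140, 110, 88, 86, 113, 136, 141, 142, 142, 143, 143, 143, 142, 142, 143, 142, 142, 142, 141, 141, 133, 73, 34, 29, 28, 28, 28, 29, 29, 35, 53, 63, 67, 68, 68, 67, 67, 67, 67, 67, 68, 68, 69, 72, 95, 155, 163, 164, 164, 163, 164, 163, 164, 164, 164, 164, 164, 164, 164, 163, 163, 164]
row [93, 92, 92, 93, 96, 100, 103, 105, 106, 107, 108, 112, 121, 131, 137, 141, 144, 143, 143, 141, 113, 71, 66, 68, 69, 70, 69, 68, 68, 69, 70, 69, 69, 68, 67, 67, 66, 60, 47, 33, 27, 27, 28, 28, 28, 28, 28, 28, 29, 31, 31, 34, 37, 35, 33, 31, 30, 29, 28, 28, 28, 27, 26, 26, 27, 26, 31, 45, 56, 62, 65, 66, 66, 67, 67, 67, 66, 67, 67, 68, 68, 70, 71, 74, 84, 119, 141, 144, 144, 145, 145, 144, 144, 145, 144, 144, 144, 145, 145, 144]
```

```bash
python3 -m pendant '[[-0.0007,0,0.03,0,0,0,0.075],[0,0,0.04,0,0,0,0.072],[0,0,0.03,0,0,0,0.072],[0,0,0.015,0,0,0,0.072],[0,0,0.007,0,0,0,0.072],[0,0,0,0,0,0,0.072],[0,0,0,0,0,0,0.06],[0,0,0,0,0,0,0.05],[0,0,0,0,0,0,0.044],[0,0,0,0,0,0,0.044],[0,0,0,0,0,0,0.044],[0,0,0,0,0,0,0.044]]'
```

```text
clock: 11.7
position: [626.9, -322.5, 30.8]
ee_rot: [-0.171, 0.985, -0.001, 0.002]
contact_force: [-0.7, 1.1, 6.7]
gripper_width: 48.7
grasp_force: 60.8
```

```bash
python3 -m pendant '[[0,0,0,0,0,0,0.044],[0,0,0,0,0,0,0.044]]'
python3 - <<'E'
from h import *
d=arm.get_image("wrist");cv2.imwrite("pics/w7.png",cv2.resize(d["image"][160:400,160:480,::-1],None,fx=2,fy=2))
E
```

```text
clock: 11.9
position: [626.9, -322.5, 30.8]
ee_rot: [-0.171, 0.985, -0.001, 0.002]
contact_force: [-0.7, 1.1, 5.5]
gripper_width: 49.2
grasp_force: 60.8
```

View pics/w7.png

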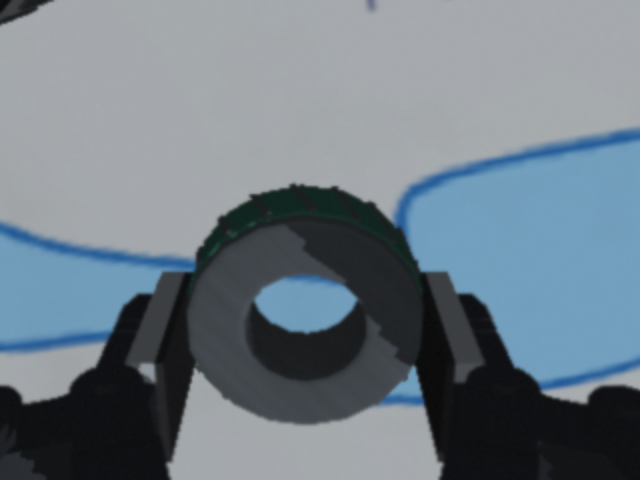

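The cutter is gripped centrally; top ring centre at crop (306,321).

```bash
python3 - <<'E'
from h import *
d=arm.get_image("wrist");s=arm.read_state();M=R.from_quat(s["ee_rot"]).as_matrix()
p=pix(d,313.1,321,20);print(p,M.T@(p-s["position"]),M.round(4).tolist())
E
python3 -m pendant '[[0,0,-0.01,0,0,0,0.044],[0,0,-0.02,0,0,0,0.044],[0,0,-0.03,0,0,0,0.044],[0,0,0,0,0,0,0.044],[0,0,0,0,0,0,0.044]]'
```

```text
[ 624.29300584 -322.99893173   20.        ] [ 2.65282013  0.42020367 10.78091279] [[-0.9414, -0.3373, 0.0041], [-0.3373, 0.9414, -0.0017], [-0.0033, -0.003, -1.0]]
clock: 12.5
position: [625.8, -322.0, 89.2]
ee_rot: [-0.171, 0.985, -0.0, 0.001]
contact_force: [-0.4, 0.4, -1.8]
gripper_width: 48.8
grasp_force: 62.1
```

```bash
python3 -m pendant '[[0,0,-0.038,0,0,0,0.044],[0,0,-0.038,0,0,0,0.044],[0,0,-0.038,0,0,0,0.044],[0,0,-0.038,0,0,0,0.044],[0,0,-0.038,0,0,0,0.044],[0.0217,0.0276,0,0,0,0,0.044],[0.0217,0.0277,0,0,0,0,0.044],[0.0217,0.0276,0,0,0,0,0.044],[0.0217,0.0277,0,0,0,0,0.044],[0.0217,0.0276,0,0,0,0,0.044],[0.0217,0.0277,0,0,0,0,0.044],[0.0217,0.0276,0,0,0,0,0.044]]';python3 -m pendant '[[0,0,0,0,0,0,0.044],[0,0,0,0,0,0,0.044],[0,0,0,0,0,0,0.044]]'
```

```text
clock: 13.7
position: [415.2, -190.1, 276.5]
ee_rot: [-0.171, 0.985, 0.001, -0.001]
contact_force: [0.1, 0.4, 0.4]
gripper_width: 48.8
grasp_force: 62.4
clock: 14.0
position: [417.8, -191.1, 277.5]
ee_rot: [-0.171, 0.985, 0.0, -0.0]
contact_force: [-0.2, 0.8, -0.2]
gripper_width: 49.1
grasp_force: 62.4
```

```bash
python3 -m pendant '[[0,0,0.03,0,0,0,0.044],[0,0,0.035,0,0,0,0.044],[0,0,0.03,0,0,0,0.044],[0,0,0.02,0,0,0,0.044],[0,0,0.006,0,0,0,0.044],[0,0,0.004,0,0,0,0.044],[0,0,0.004,0,0,0,0.044],[0,0,0,0,0,0,0.044]]'; python3 -m pendant '[[0,0,0.004,0,0,0,0.044],[0,0,0.004,0,0,0,0.044],[0,0,0,0,0,0,0.044]]';python3 - <<'E'
from h import *
d=arm.get_image("wrist");s=arm.read_state();M=R.from_quat(s["ee_rot"]).as_matrix()
cv2.imwrite("pics/w8.png",d["image"][:,:,::-1])
g=cv2.cvtColor(d["image"],cv2.COLOR_RGB2GRAY)[290:360,275:350];print(g[::5,::4])
E
```

```text
clock: 14.8
position: [417.7, -191.0, 149.1]
ee_rot: [-0.171, 0.985, -0.0, 0.0]
contact_force: [-1.3, -0.3, -1.2]
gripper_width: 49.0
grasp_force: 62.4
clock: 15.1
position: [416.9, -190.9, 140.5]
ee_rot: [-0.171, 0.985, 0.0, -0.0]
contact_force: [-0.1, -0.2, -0.8]
gripper_width: 49.0
grasp_force: 62.4
[[ 83  83  83  83  85  84  85  86  84  86  84  47  46  46  45  46  48  45
   45]
 [ 81  84  85  85  85  85  85  86  88  85  86  87  84  46  46  46  46  47
   46]
 [ 83  83  84  86  87  92 139  76  84  86  79  75 169 126  72  47  46  46
   47]
 [ 86  85  84  88 189 213 194  80  92  91  87  78 217 216 213  77  46  46
   46]
 [ 87  88  92 155 211 214 216 100  93  90  79 148 218 216 189 104  40  46
   46]
 [ 83  87  92  34 184 195 196 196 196  56  45  48 190  28  35  37  33  44
   46]
 [ 86  89  63  34  35 136 196 196 196 196 142 192 194  22  34  36  35  64
   47]
 [ 86  90  59  36  35  36  36  67 138 161 159  99  47  34  35  34  35  63
   84]
 [ 85  89  62  36  37  37  36  35  36  36  35  36  36  36  36  36  35  71
   82]
 [ 86  84  87  42  35  35  38  36  37  37  38  37  36  36  37  35  43  80
   85]
 [ 87  86  85  82  43  36  35  37  38  37  36  37  37  37  35  43  76  84
   84]
 [ 86  87  86  84  82  49  38  37  36  39  38  37  36  39  66  79  82  82
   86]
 [ 87  86  86  87  84  83  81  77  72  61  65  73  77  81  81  83  84  83
   82]
 [ 83  87  87  86  86  86  83  83  84  84  82  81  84  86  85  83  84  84
   87]]
```

```bash
python3 -m pendant '[[0,0,0.004,0,0,0,0.044],[0,0,0.003,0,0,0,0.044],[0,0,0.003,0,0,0,0.044],[0,0,0,0,0,0,0.044]]'; python3 -m pendant '[[0,0,0.003,0,0,0,0.044],[0,0,0.003,0,0,0,0.044],[0,0,0,0,0,0,0.044]]';python3 -m pendant '[[0,0,0.003,0,0,0,0.044],[0,0,0.003,0,0,0,0.044],[0,0,0,0,0,0,0.044]]';python3 -m pendant '[[0,0,0.003,0,0,0,0.044],[0,0,0.003,0,0,0,0.044],[0,0,0,0,0,0,0.044]]'
```

```text
clock: 15.55
position: [416.9, -190.9, 130.3]
ee_rot: [-0.171, 0.985, 0.0, -0.001]
contact_force: [0.4, -0.5, -0.1]
gripper_width: 48.9
grasp_force: 62.4
clock: 15.85
position: [417.0, -190.9, 124.3]
ee_rot: [-0.171, 0.985, 0.0, -0.0]
contact_force: [0.0, -0.4, -0.9]
gripper_width: 48.8
grasp_force: 62.4
clock: 16.15
position: [416.9, -190.9, 118.3]
ee_rot: [-0.171, 0.985, 0.0, -0.001]
contact_force: [-1.0, 0.2, -0.9]
gripper_width: 49.3
grasp_force: 62.4
clock: 16.45
position: [417.0, -190.9, 112.4]
ee_rot: [-0.171, 0.985, 0.0, -0.0]
contact_force: [0.2, -0.3, -0.7]
gripper_width: 49.0
grasp_force: 62.4
```

```bash
python3 -m pendant '[[0,0,0.002,0,0,0,0.044],[0,0,0.002,0,0,0,0.044],[0,0,0,0,0,0,0.044]]';python3 -m pendant '[[0,0,0.001,0,0,0,0.044],[0,0,0,0,0,0,0.044]]'
```

```text
clock: 16.75
position: [417.0, -190.9, 108.5]
ee_rot: [-0.171, 0.985, 0.0, -0.0]
contact_force: [0.7, -0.1, -1.3]
gripper_width: 49.1
grasp_force: 62.4
clock: 16.95
position: [417.2, -190.9, 107.7]
ee_rot: [-0.171, 0.985, 0.0, -0.0]
contact_force: [0.1, 0.3, -1.7]
gripper_width: 48.7
grasp_force: 62.4
```

Release, then back off and check.

```bash
python3 -m pendant '[[0,0,0,0,0,0,0.055],[0,0,0,0,0,0,0.065],[0,0,0,0,0,0,0.072],[0,0,0,0,0,0,0.072],[0,0,0,0,0,0,0.072]]'; python3 -m pendant '[[0,0,-0.03,0,0,0,0.072],[0,0,-0.035,0,0,0,0.08],[0,0,-0.035,0,0,0,0.08],[0,0,-0.035,0,0,0,0.08],[0,0,-0.035,0,0,0,0.08],[0,0,0,0,0,0,0.08],[0,0,0,0,0,0,0.08]]'
python3 - <<'E'
from h import *
d=arm.get_image("wrist");s=arm.read_state();cv2.imwrite("pics/w9.png",d["image"][:,:,::-1]);print(s["position"])
a=np.linspace(0,2*np.pi,72)
for n,r,z in(("inner top",12.5,96),("outer top",26,96),("tip",5,114)):
    p=proj(d,np.c_[417.0+r*np.cos(a),-191+r*np.sin(a),z+0*a]);print(n,p.min(0).round(1),p.max(0).round(1))
g=cv2.cvtColor(d["image"],cv2.COLOR_RGB2GRAY)
sd=arm.get_image("side");cv2.imwrite("pics/s9.png",sd["image"][:,:,::-1])
hs=cv2.cvtColor(sd["image"],cv2.COLOR_RGB2HSV)[190:240,225:260]
print(proj(sd,[[417,-191,z] for z in(62,76,96)]).round(1).tolist())
print(proj(d,[[566,-409.4,57]]))
E
```

```text
clock: 17.45
position: [417.3, -190.9, 107.9]
ee_rot: [-0.171, 0.985, -0.0, 0.0]
contact_force: [0.1, 0.6, 0.3]
gripper_width: 72.1
grasp_force: 0.0
clock: 18.15
position: [417.3, -190.8, 278.3]
ee_rot: [-0.171, 0.985, 0.0, 0.001]
contact_force: [0.2, 0.2, -0.3]
gripper_width: 80.1
grasp_force: 0.0
[ 416.70320891 -190.71359615  277.24125605]
inner top [297.6 203.3] [325.9 230.6]
outer top [282.3 188. ] [341.2 244.7]
tip [305.8 217.1] [317.7 228.6]
[[240.8, 219.7], [240.2, 213.0], [239.3, 203.4]]
[[ 76.34324016 267.49856723]]
```

Run:
```python
import cv2
g=cv2.imread("pics/w9.png",0)
print("row207",g[207,270:355].tolist());print("col293..",[int(x) for x in g[180:255,290]]);print("col332",[int(x) for x in g[180:255,332]])
s=cv2.imread("pics/s9.png")
for v in range(192,232,2): print(v,s[v,220:262:3].tolist())
```

```text
row207 [216, 216, 216, 216, 215, 215, 216, 215, 216, 216, 217, 216, 209, 169, 106, 74, 74, 82, 86, 86, 85, 85, 84, 84, 85, 87, 89, 88, 71, 52, 53, 64, 73, 76, 78, 80, 82, 84, 86, 87, 88, 87, 91, 94, 91, 90, 91, 93, 93, 93, 90, 83, 81, 84, 80, 79, 84, 87, 88, 88, 88, 88, 89, 89, 89, 89, 87, 86, 86, 81, 86, 142, 199, 220, 222, 221, 220, 219, 218, 218, 218, 218, 217, 217, 216]
col293.. [113, 114, 114, 113, 112, 113, 113, 113, 111, 112, 110, 106, 105, 90, 66, 47, 43, 50, 61, 73, 82, 84, 84, 83, 83, 83, 84, 85, 86, 87, 86, 86, 85, 85, 85, 86, 87, 87, 88, 87, 87, 88, 89, 89, 88, 87, 86, 85, 85, 88, 102, 118, 107, 95, 98, 122, 163, 204, 211, 211, 204, 199, 198, 199, 198, 198, 198, 198, 198, 198, 198, 198, 198, 198, 198]
col332 [214, 212, 212, 212, 215, 217, 220, 219, 218, 205, 165, 108, 72, 79, 71, 71, 80, 86, 87, 85, 86, 85, 86, 88, 89, 90, 90, 89, 89, 88, 87, 88, 88, 87, 87, 86, 86, 87, 85, 86, 85, 84, 84, 86, 87, 87, 87, 87, 88, 87, 87, 89, 97, 122, 170, 203, 213, 217, 221, 214, 159, 71, 43, 44, 42, 43, 43, 43, 42, 41, 37, 31, 34, 40, 52]
192 [[168, 173, 172], [183, 188, 187], [187, 192,
[... 3594 characters left out ...]
[225, 210, 206], [226, 212, 208]]
226 [[218, 203, 200], [221, 205, 202], [220, 203, 200], [190, 175, 171], [91, 88, 85], [88, 85, 84], [87, 87, 88], [89, 87, 86], [89, 86, 85], [87, 84, 82], [105, 96, 94], [219, 202, 199], [224, 209, 205], [223, 208, 204]]
228 [[221, 206, 201], [221, 206, 202], [222, 206, 203], [204, 187, 184], [76, 72, 70], [91, 87, 86], [94, 89, 88], [92, 87, 86], [90, 86, 84], [84, 79, 78], [56, 51, 48], [188, 173, 169], [224, 209, 205], [221, 204, 201]]
230 [[210, 192, 189], [221, 204, 201], [222, 205, 202], [168, 153, 150], [54, 51, 48], [89, 86, 84], [93, 89, 87], [92, 88, 86], [90, 86, 84], [81, 78, 75], [53, 50, 46], [188, 172, 170], [222, 206, 203], [223, 206, 204]]
```

Colour bands in the side view (green over brass over steel) show the stack is right. Now the cap.

```bash
python3 -m pendant '[[-0.0083,-0.032,0,0,0,0,0.07],[-0.0083,-0.032,0,0,0,0,0.06],[-0.0084,-0.032,0,0,0,0,0.05],[-0.0084,-0.032,0,0,0,0,0.04],[-0.0083,-0.032,0,0,0,0,0.04],[-0.0084,-0.032,0,0,0,0,0.04],[-0.0083,-0.032,0,0,0,0,0.04],[-0.0084,-0.032,0,0,0,0,0.04],[0,0,0.03,0,0,6.85,0.04],[0,0,0.03,0,0,6.85,0.04],[0,0,0.03,0,0,0,0.04],[0,0,0,0,0,0,0.04]]';python3 -m pendant '[[0,0,0,0,0,0,0.04],[0,0,0,0,0,0,0.04]]'
python3 - <<'E'
from h import *
d=arm.get_image("wrist");s=arm.read_state();M=R.from_quat(s["ee_rot"]).as_matrix();print("pos",s["position"],"toolx",np.degrees(np.arctan2(M[1,0],M[0,0]))%360)
im=d["image"];cv2.imwrite("pics/w10.png",im[:,:,::-1])
h=cv2.cvtColor(im,cv2.COLOR_RGB2HSV);m=cv2.inRange(h,(0,130,60),(8,255,255))|cv2.inRange(h,(172,130,60),(180,255,255))
k,l,st,c=cv2.connectedComponentsWithStats(m);e=proj(d,[[566,-409.4,57]])[0];print("exp",e)
j=min((j for j in range(1,k) if st[j,4]>100),key=lambda j:np.hypot(*(c[j]-e)))
v=im[...,0][l==j];print(st[j],np.percentile(v,[5,25,50,75,95]))
top=((l==j)&(im[...,0]>np.percentile(v,50)*.85)).astype(np.uint8)
r=cv2.boxPoints(cv2.minAreaRect(cv2.findNonZero(top)))
P=np.array([pix(d,*q,57) for q in r]);print(P.round(1),np.linalg.norm(P[1]-P[0]),np.linalg.norm(P[2]-P[1]));C=P.mean(0)
t=P[1]-P[0] if np.linalg.norm(P[1]-P[0])>np.linalg.norm(P[2]-P[1]) else P[2]-P[1]
print("centre",C,"yaw",np.degrees(np.arctan2(t[1],t[0]))%180,"tool off",M.T@(C-s["position"]))
E
```

```text
clock: 19.45
position: [563.2, -407.8, 180.0]
ee_rot: [-0.052, 0.999, 0.004, -0.006]
contact_force: [0.2, 0.1, -1.3]
gripper_width: 40.0
grasp_force: 0.0
clock: 19.65
position: [567.2, -410.0, 189.5]
ee_rot: [-0.052, 0.999, -0.001, 0.001]
contact_force: [0.5, 0.3, 0.3]
gripper_width: 40.0
grasp_force: 0.0
pos [ 567.23983424 -409.96236434  189.91944069] toolx 186.00119372629007
exp [313.16285201 233.91665435]
[ 303  202   21   57 1130] [ 68. 122. 160. 168. 176.]
[[ 547.5 -416.7   57. ]
 [ 546.2 -405.    57. ]
 [ 584.6 -400.6   57. ]
 [ 585.9 -412.8   57. ]] 11.702373962351258 38.63305775803672
centre [ 566.06167962 -408.76235345   57.        ] yaw 6.573958964800225 tool off [  1.4142206    1.60801381 132.9128288 ]
```

```bash
python3 -m pendant '[[0.0011,0.0009,0.025,0,0,0,0.04],[0,0,0.03,0,0,0,0.04],[0,0,0.03,0,0,0,0.04],[0,0,0.02,0,0,0,0.04],[0,0,0.01,0,0,0,0.04],[0,0,0.0075,0,0,0,0.04],[0,0,0,0,0,0,0.04],[0,0,0,0,0,0,0.03]]';python3 -m pendant '[[0,0,0,0,0,0,0.02],[0,0,0,0,0,0,0.01],[0,0,0,0,0,0,0.005],[0,0,0,0,0,0,0.005],[0,0,0,0,0,0,0.005],[0,0,0,0,0,0,0.005]]'
```

```text
clock: 20.5
position: [566.0, -409.2, 66.8]
ee_rot: [-0.052, 0.999, -0.001, 0.001]
contact_force: [-0.7, -0.2, 0.4]
gripper_width: 30.5
grasp_force: 0.0
clock: 21.1
position: [565.9, -409.2, 66.8]
ee_rot: [-0.052, 0.999, -0.001, 0.001]
contact_force: [-0.3, 0.1, 5.5]
gripper_width: 13.5
grasp_force: 60.6
```

```bash
python3 -m pendant '[[0,0,-0.02,0,0,0,0.005],[0,0,-0.03,0,0,-6.88,0.005],[0,0,-0.032,0,0,-6.88,0.005],[0,0,-0.032,0,0,-6.88,0.005],[0,0,-0.032,0,0,-6.88,0.005],[0,0,-0.032,0,0,-6.88,0.005],[0,0,-0.032,0,0,0,0.005],[0,0,0,0,0,0,0.005],[0,0,0,0,0,0,0.005]]';python3 -m pendant '[[-0.0035,0.0328,0,0,0,0,0.005],[-0.0035,0.0328,0,0,0,0,0.005],[-0.0035,0.0328,0,0,0,0,0.005],[-0.0035,0.0328,0,0,0,0,0.005],[-0.0035,0.0329,0,0,0,0,0.005],[-0.0035,0.0329,0,0,0,0,0.005],[-0.0035,0.0329,0,0,0,0,0.005],[-0.0035,0.0329,0,0,0,0,0.005],[0,0,0,0,0,0,0.005],[0,0,0,0,0,0,0.005],[0,0,0,0,0,0,0.005]]'
python3 - <<'E'
from h import *
d=arm.get_image("wrist");s=arm.read_state();M=R.from_quat(s["ee_rot"]).as_matrix();print(s["position"],np.degrees(np.arctan2(M[1,0],M[0,0]))%360,s["joints"].round(2))
im=d["image"];cv2.imwrite("pics/w11.png",im[:,:,::-1])
g=[proj(d,[[417,-191,z]])[0] for z in(112,114)];u,v=map(int,g[0]);print(u,v)
a=cv2.resize(im[v-40:v+40,u-40:u+40,::-1],(400,400),interpolation=cv2.INTER_CUBIC)
b=cv2.resize(im[200:440,200:440,::-1],(400,400),interpolation=cv2.INTER_CUBIC)
cv2.imwrite("pics/c11.png",np.hstack([a,b]))
E
```

```text
clock: 22.0
position: [565.0, -408.3, 275.2]
ee_rot: [-0.345, 0.939, 0.0, 0.0]
contact_force: [0.0, -0.4, -1.0]
gripper_width: 13.8
grasp_force: 59.8
clock: 23.1
position: [416.3, -190.6, 274.4]
ee_rot: [-0.345, 0.939, 0.0, -0.001]
contact_force: [-0.6, -0.3, -0.6]
gripper_width: 13.4
grasp_force: 59.8
[ 416.48299109 -190.73842131  274.47141225] 220.3285343656679 [-0.07  0.08 -0.35 -0.   -1.14 -0.79]
310 224
```

View pics/c11.png

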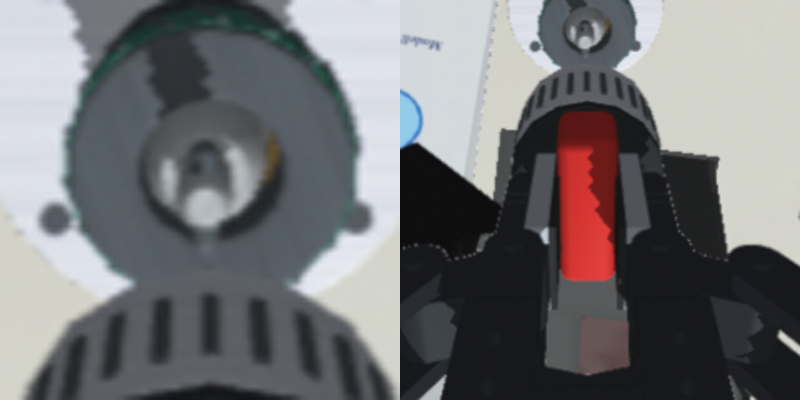

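The pin is end-on along the image's vertical, directly in line with the bar: its ends are at (205,158) and (207,248), and the tip is at (205,208). The bolts lie level, so the slot angle is right. Checking the offsets.

Run:
```python
from h import *
d=arm.get_image("wrist");s=arm.read_state();M=R.from_quat(s["ee_rot"]).as_matrix()
zb=s["position"][2]-9.8
o=lambda u,v,z:(M.T@(pix(d,u,v,z)-s["position"])).round(2)
print("tip",o(311,225.6,114),"near",o(200+188*.6,200+110*.6,zb),"far",o(200+188*.6,200+281*.6,zb))
# pin far end/top of cutter
print("cutter top", o(311.6,184+ (28+288)/2/5,96), "bodyL/R",o(200+115*.6,200+135*.6,zb-20),o(200+260*.6,200+135*.6,zb-20))
```

```text
tip [ -0.61  -0.64 160.55] near [28.3   0.24  9.83] far [-21.18   0.32   9.78]
cutter top [ 3.0600e+00 -1.4000e-01  1.7855e+02] bodyL/R [ 12.1  -19.94  29.79] [12.09 20.35 29.83]
```

```bash
python3 -m pendant '[[0,-0.0007,0.02,0,0,0,0.005],[0,0,0.03,0,0,0,0.005],[0,0,0.02,0,0,0,0.005],[0,0,0.01,0,0,0,0.005],[0,0,0.004,0,0,0,0.005],[0,0,0.004,0,0,0,0.005],[0,0,0,0,0,0,0.005]]'; python3 -m pendant '[[0,0,0.004,0,0,0,0.005],[0,0,0.004,0,0,0,0.005],[0,0,0,0,0,0,0.005]]'; python3 -m pendant '[[0,0,0.003,0,0,0,0.005],[0,0,0.003,0,0,0,0.005],[0,0,0,0,0,0,0.005]]';python3 -m pendant '[[0,0,0.003,0,0,0,0.005],[0,0,0,0,0,0,0.005]]'
```

```text
clock: 23.9
position: [417.1, -191.1, 187.6]
ee_rot: [-0.345, 0.939, -0.0, 0.0]
contact_force: [0.0, 0.1, -0.3]
gripper_width: 13.4
grasp_force: 59.8
clock: 24.2
position: [416.4, -190.8, 179.0]
ee_rot: [-0.345, 0.939, 0.0, -0.0]
contact_force: [0.6, -0.0, -0.7]
gripper_width: 13.7
grasp_force: 59.8
clock: 24.5
position: [416.4, -190.8, 172.9]
ee_rot: [-0.345, 0.939, 0.0, -0.0]
contact_force: [0.0, 0.1, -0.8]
gripper_width: 13.5
grasp_force: 59.8
clock: 24.7
position: [416.5, -190.8, 169.9]
ee_rot: [-0.345, 0.939, 0.0, -0.0]
contact_force: [0.4, 0.3, -0.7]
gripper_width: 13.7
grasp_force: 59.8
```

```bash
for i in 1 2 3; do :; done; python3 -m pendant '[[0,0,0.002,0,0,0,0.005],[0,0,0.002,0,0,0,0.005],[0,0,0,0,0,0,0.005]]'; python3 -m pendant '[[0,0,0.0015,0,0,0,0.005],[0,0,0,0,0,0,0.005]]'; python3 -m pendant '[[0,0,0.0015,0,0,0,0.005],[0,0,0,0,0,0,0.005]]'
```

```text
clock: 25.0
position: [416.5, -190.9, 166.0]
ee_rot: [-0.345, 0.939, 0.0, -0.0]
contact_force: [-0.1, -0.2, -0.7]
gripper_width: 13.5
grasp_force: 59.8
clock: 25.2
position: [416.6, -190.9, 164.6]
ee_rot: [-0.345, 0.939, 0.0, -0.0]
contact_force: [-0.7, -0.8, -0.6]
gripper_width: 13.6
grasp_force: 59.8
clock: 25.4
position: [416.6, -190.9, 163.1]
ee_rot: [-0.345, 0.939, 0.0, -0.0]
contact_force: [0.4, 0.0, 0.1]
gripper_width: 13.4
grasp_force: 59.8
```

```bash
python3 -m pendant '[[0,0,0.0012,0,0,0,0.005],[0,0,0,0,0,0,0.005]]'; python3 -m pendant '[[0,0,0.0012,0,0,0,0.005],[0,0,0,0,0,0,0.005]]'; python3 -m pendant '[[0,0,0.0012,0,0,0,0.005],[0,0,0,0,0,0,0.005]]'
```

```text
clock: 25.6
position: [416.6, -190.9, 162.0]
ee_rot: [-0.345, 0.939, 0.0, -0.0]
contact_force: [-0.6, 0.5, -0.7]
gripper_width: 13.5
grasp_force: 59.8
clock: 25.8
position: [416.8, -190.9, 160.9]
ee_rot: [-0.345, 0.939, -0.0, 0.0]
contact_force: [-0.0, -0.1, -0.8]
gripper_width: 14.0
grasp_force: 59.9
clock: 26.0
position: [416.8, -190.9, 159.9]
ee_rot: [-0.345, 0.939, -0.0, 0.0]
contact_force: [-0.1, 0.6, 2.5]
gripper_width: 13.9
grasp_force: 60.1
```

```bash
python3 -m pendant '[[0,0,0.0012,0,0,0,0.005],[0,0,0,0,0,0,0.005]]'; python3 -m pendant '[[0,0,0.0012,0,0,0,0.005],[0,0,0,0,0,0,0.005]]'; python3 -m pendant '[[0,0,0.0012,0,0,0,0.005],[0,0,0,0,0,0,0.005]]'
```

```text
clock: 26.2
position: [416.8, -191.0, 158.6]
ee_rot: [-0.345, 0.939, -0.0, 0.0]
contact_force: [-1.5, -0.1, 2.0]
gripper_width: 13.5
grasp_force: 60.1
clock: 26.4
position: [416.8, -190.9, 157.3]
ee_rot: [-0.345, 0.939, -0.0, 0.0]
contact_force: [0.6, 0.4, 1.8]
gripper_width: 13.7
grasp_force: 60.1
clock: 26.6
position: [416.8, -190.9, 156.1]
ee_rot: [-0.345, 0.939, -0.0, 0.0]
contact_force: [-0.7, -0.5, 2.2]
gripper_width: 13.5
grasp_force: 60.2
```

```bash
python3 -m pendant '[[0,0,0.0015,0,0,0,0.005],[0,0,0,0,0,0,0.005]]'; python3 -m pendant '[[0,0,0.0015,0,0,0,0.005],[0,0,0,0,0,0,0.005]]'; python3 -m pendant '[[0,0,0.0015,0,0,0,0.005],[0,0,0,0,0,0,0.005]]'
```

```text
clock: 26.8
position: [416.8, -191.0, 154.6]
ee_rot: [-0.345, 0.939, -0.0, 0.0]
contact_force: [-0.9, -0.1, 3.6]
gripper_width: 13.6
grasp_force: 60.3
clock: 27.0
position: [416.8, -190.9, 153.1]
ee_rot: [-0.345, 0.939, -0.0, 0.0]
contact_force: [0.3, -0.3, 3.4]
gripper_width: 13.5
grasp_force: 60.3
clock: 27.2
position: [416.8, -190.9, 151.6]
ee_rot: [-0.345, 0.939, -0.0, 0.0]
contact_force: [-1.3, 1.0, 3.5]
gripper_width: 13.8
grasp_force: 60.3
```

```bash
python3 -m pendant '[[0,0,0.001,0,0,0,0.005],[0,0,0,0,0,0,0.005]]'; python3 -m pendant '[[0,0,0.001,0,0,0,0.005],[0,0,0,0,0,0,0.005]]'
```

```text
clock: 27.4
position: [416.8, -190.9, 150.6]
ee_rot: [-0.345, 0.939, -0.0, 0.0]
contact_force: [-1.0, 0.4, 4.0]
gripper_width: 13.4
grasp_force: 60.4
clock: 27.6
position: [416.8, -190.9, 149.6]
ee_rot: [-0.345, 0.939, -0.0, 0.0]
contact_force: [-0.8, 0.3, 5.1]
gripper_width: 13.2
grasp_force: 60.4
```

Smooth spring ramp, so the pin is through the slot. Continuing until it bottoms.

```bash
python3 -m pendant '[[0,0,0.001,0,0,0,0.005],[0,0,0,0,0,0,0.005]]'; python3 -m pendant '[[0,0,0.001,0,0,0,0.005],[0,0,0,0,0,0,0.005]]'; python3 -m pendant '[[0,0,0.001,0,0,0,0.005],[0,0,0,0,0,0,0.005]]'
```

```text
clock: 27.8
position: [416.8, -190.9, 148.6]
ee_rot: [-0.345, 0.939, -0.0, 0.0]
contact_force: [-0.5, 0.1, 4.8]
gripper_width: 13.6
grasp_force: 60.4
clock: 28.0
position: [416.8, -190.9, 147.6]
ee_rot: [-0.345, 0.939, -0.0, 0.0]
contact_force: [0.8, 0.7, 5.2]
gripper_width: 13.6
grasp_force: 60.4
clock: 28.2
position: [416.8, -190.9, 146.9]
ee_rot: [-0.345, 0.939, -0.0, 0.0]
contact_force: [-0.8, 0.3, 6.6]
gripper_width: 13.7
grasp_force: 60.9
```

```bash
python3 -m pendant '[[0,0,0.0008,0,0,0,0.005],[0,0,0,0,0,0,0.005]]'; python3 -m pendant '[[0,0,0.0008,0,0,0,0.005],[0,0,0,0,0,0,0.005]]'
```

```text
clock: 28.4
position: [416.9, -191.0, 146.8]
ee_rot: [-0.345, 0.938, -0.0, 0.0]
contact_force: [-2.0, 1.5, 10.9]
gripper_width: 13.5
grasp_force: 61.5
clock: 28.6
position: [416.9, -191.0, 146.6]
ee_rot: [-0.345, 0.938, -0.0, 0.0]
contact_force: [-2.9, 1.6, 15.7]
gripper_width: 13.7
grasp_force: 62.1
```

```bash
python3 -m pendant '[[0,0,0,0,0,6,0.005],[0,0,0,0,0,6,0.005],[0,0,0,0,0,6,0.005],[0,0,0,0,0,0,0.005]]'; python3 -c "
from h import *
s=arm.read_state();M=R.from_quat(s['ee_rot']).as_matrix();print(np.degrees(np.arctan2(M[1,0],M[0,0]))%360,s['wrist_torque'])"; python3 -m pendant '[[0,0,0,0,0,6,0.005],[0,0,0,0,0,6,0.005],[0,0,0,0,0,6,0.005],[0,0,0,0,0,6,0.005],[0,0,0,0,0,6,0.005],[0,0,0,0,0,6,0.005],[0,0,0,0,0,6,0.005],[0,0,0,0,0,0,0.005]]'; python3 -c "
from h import *
s=arm.read_state();M=R.from_quat(s['ee_rot']).as_matrix();print(np.degrees(np.arctan2(M[1,0],M[0,0]))%360,s['wrist_torque'])"
```

```text
clock: 29.0
position: [417.7, -191.4, 146.7]
ee_rot: [-0.194, 0.981, -0.001, 0.001]
contact_force: [-1.9, 0.8, 14.0]
gripper_width: 13.6
grasp_force: 61.7
202.34090413981482 [ 0.11416393  0.60271066 -0.02439668]
clock: 29.8
position: [418.1, -191.6, 146.8]
ee_rot: [0.171, 0.985, -0.001, 0.002]
contact_force: [-0.8, -0.5, 11.6]
gripper_width: 13.7
grasp_force: 61.5
160.34365902240765 [-0.30056267  0.28863933 -0.06507807]
```

```bash
for s in 1; do python3 -m pendant '[[0,0,0,0,0,4,0.005],[0,0,0,0,0,4,0.005],[0,0,0,0,0,0,0.005]]'; done; python3 -c "
from h import *
s=arm.read_state();M=R.from_quat(s['ee_rot']).as_matrix();print(np.degrees(np.arctan2(M[1,0],M[0,0]))%360,s['wrist_torque'])"; python3 -m pendant '[[0,0,0,0,0,2.5,0.005],[0,0,0,0,0,0,0.005]]'; python3 -c "
from h import *
s=arm.read_state();M=R.from_quat(s['ee_rot']).as_matrix();print(np.degrees(np.arctan2(M[1,0],M[0,0]))%360,s['wrist_torque'])"
```

```text
clock: 30.1
position: [418.1, -191.6, 146.8]
ee_rot: [0.239, 0.971, -0.001, 0.002]
contact_force: [-1.4, -0.2, 12.1]
gripper_width: 13.5
grasp_force: 61.5
152.37109211744365 [-0.30652614  0.31573906 -0.01275781]
clock: 30.3
position: [418.1, -191.6, 146.8]
ee_rot: [0.26, 0.966, -0.001, 0.002]
contact_force: [-2.0, -1.7, 13.1]
gripper_width: 13.8
grasp_force: 61.5
149.905036746314 [-0.3232213   0.36939456 -0.03008941]
```

```bash
python3 -m pendant '[[0,0,0,0,0,2.5,0.005],[0,0,0,0,0,0,0.005]]'; python3 -c "
from h import *
s=arm.read_state();M=R.from_quat(s['ee_rot']).as_matrix();print(np.degrees(np.arctan2(M[1,0],M[0,0]))%360,s['wrist_torque'])"; python3 -m pendant '[[0,0,0,0,0,2.5,0.005],[0,0,0,0,0,0,0.005]]'; python3 -c "
from h import *
s=arm.read_state();M=R.from_quat(s['ee_rot']).as_matrix();print(np.degrees(np.arctan2(M[1,0],M[0,0]))%360,s['wrist_torque'])"
```

```text
clock: 30.5
position: [418.1, -191.6, 146.8]
ee_rot: [0.281, 0.96, -0.0, 0.002]
contact_force: [-1.2, -1.9, 11.6]
gripper_width: 13.3
grasp_force: 61.5
147.40059871861368 [-0.29850173  0.34864578 -0.05832931]
clock: 30.7
position: [418.1, -191.6, 146.8]
ee_rot: [0.302, 0.953, -0.0, 0.002]
contact_force: [-1.5, -0.4, 13.0]
gripper_width: 13.5
grasp_force: 61.5
144.90352399656666 [-0.29104926  0.33029781  0.04428512]
```

```bash
cat > bar.py <<'E'
from h import *
def red(im):
    h=cv2.cvtColor(im,cv2.COLOR_RGB2HSV);m=cv2.inRange(h,(0,130,60),(8,255,255))|cv2.inRange(h,(172,130,60),(180,255,255))
    k,l,st,c=cv2.connectedComponentsWithStats(m[200:420,240:390]);j=1+st[1:,4].argmax();return st[j],cv2.minAreaRect(cv2.findNonZero((l==j).astype(np.uint8)))
if __name__=="__main__":
    print(red(cv2.imread("pics/w11.png")[:,:,::-1].copy()));d=arm.get_image("wrist");cv2.imwrite("pics/w12.png",d["image"][:,:,::-1]);print(red(d["image"]))
    s=arm.read_state();M=R.from_quat(s['ee_rot']).as_matrix();print(np.degrees(np.arctan2(M[1,0],M[0,0]))%360,s['wrist_torque'])
E
python3 bar.py;python3 -m pendant '[[0,0,0,0,0,2.5,0.005],[0,0,0,0,0,0,0.005]]';python3 bar.py
```

```text
(array([  54,   67,   37,  101, 3410], dtype=int32), ((72.0, 117.0), (100.0, 36.0), 90.0))
(array([  54,   67,   38,  101, 3412], dtype=int32), ((72.5, 117.0), (100.0, 37.0), 90.0))
144.93566715592513 [-0.2811561   0.33730855 -0.02853146]
clock: 30.95
position: [418.1, -191.6, 146.8]
ee_rot: [0.322, 0.947, -0.0, 0.002]
contact_force: [-1.1, -0.9, 11.9]
gripper_width: 13.7
grasp_force: 61.5
(array([  54,   67,   37,  101, 3410], dtype=int32), ((72.0, 117.0), (100.0, 36.0), 90.0))
(array([  54,   67,   38,  101, 3411], dtype=int32), ((72.5, 117.0), (100.0, 37.0), 90.0))
142.43101702600586 [-0.24928785  0.3345844  -0.01679967]
```

```bash
python3 -m pendant '[[0,0,0,0,0,2,0.005],[0,0,0,0,0,0,0.005]]';python3 bar.py|tail -1;python3 -m pendant '[[0,0,0,0,0,2,0.005],[0,0,0,0,0,0,0.005]]';python3 bar.py|tail -1;python3 -m pendant '[[0,0,0,0,0,2,0.005],[0,0,0,0,0,0,0.005]]';python3 bar.py|tail -2
```

```text
clock: 31.2
position: [418.1, -191.6, 146.8]
ee_rot: [0.339, 0.941, -0.0, 0.002]
contact_force: [-1.5, -0.9, 11.6]
gripper_width: 13.8
grasp_force: 61.5
140.4337459729521 [-0.25154306  0.35250432  0.04533507]
clock: 31.45
position: [418.1, -191.6, 146.8]
ee_rot: [0.355, 0.935, -0.0, 0.002]
contact_force: [-1.2, 0.1, 12.1]
gripper_width: 13.3
grasp_force: 61.5
138.4358151002845 [-0.27254587  0.28955199  0.01006521]
clock: 31.7
position: [418.2, -191.7, 146.8]
ee_rot: [0.371, 0.929, -0.0, 0.002]
contact_force: [-0.5, -1.2, 11.7]
gripper_width: 13.8
grasp_force: 61.4
(array([  53,   67,   39,  101, 3398], dtype=int32), ((72.0, 117.0), (100.0, 38.0), 90.0))
136.44871999123333 [-0.38788046  0.25583493 -0.00980498]
```

```bash
python3 -m pendant '[[0,0,0,0,0,2,0.005],[0,0,0,0,0,0,0.005]]';python3 bar.py|tail -2
```

```text
clock: 31.95
position: [418.3, -191.8, 146.7]
ee_rot: [0.387, 0.922, -0.0, 0.002]
contact_force: [-0.0, -2.3, 11.5]
gripper_width: 13.4
grasp_force: 61.4
(array([  53,   67,   39,  101, 3397], dtype=int32), ((72.0, 117.0), (100.0, 38.0), 90.0))
134.4537187663174 [-0.60562284  0.21442837  0.08184996]
```

The stop is reached (lateral load rising). Easing off slightly, then letting the cap rise into the notches before opening.

```bash
python3 -m pendant '[[0,0,0,0,0,-1,0.005],[0,0,-0.002,0,0,0,0.005],[0,0,-0.002,0,0,0,0.005],[0,0,0,0,0,0,0.005]]';python3 -m pendant '[[0,0,-0.001,0,0,0,0.005],[0,0,0,0,0,0,0.005]]';python3 -m pendant '[[0,0,-0.001,0,0,0,0.005],[0,0,0,0,0,0,0.005]]'
```

```text
clock: 32.4
position: [418.1, -191.6, 149.8]
ee_rot: [0.379, 0.925, -0.0, 0.002]
contact_force: [1.0, -4.0, 5.4]
gripper_width: 13.6
grasp_force: 60.6
clock: 32.6
position: [418.1, -191.6, 150.6]
ee_rot: [0.379, 0.925, -0.0, 0.002]
contact_force: [1.6, -4.7, 4.2]
gripper_width: 13.7
grasp_force: 60.4
clock: 32.8
position: [418.1, -191.6, 151.5]
ee_rot: [0.379, 0.925, -0.0, 0.002]
contact_force: [3.3, -5.3, 3.9]
gripper_width: 13.6
grasp_force: 60.4
```

```bash
python3 -m pendant '[[0,0,-0.0008,0,0,0,0.005],[0,0,0,0,0,0,0.005]]';python3 -m pendant '[[0,0,-0.0008,0,0,0,0.005],[0,0,0,0,0,0,0.005]]'
```

```text
clock: 33.0
position: [418.0, -191.6, 152.1]
ee_rot: [0.379, 0.925, -0.0, 0.002]
contact_force: [1.3, -5.2, 2.8]
gripper_width: 13.9
grasp_force: 60.2
clock: 33.2
position: [418.0, -191.5, 152.4]
ee_rot: [0.38, 0.925, 0.0, 0.002]
contact_force: [4.9, -6.1, -0.4]
gripper_width: 13.4
grasp_force: 59.6
```

The notch holds: the upward force vanishes and the tool stalls. Opening.

```bash
python3 -m pendant '[[0,0,0,0,0,0,0.02],[0,0,0,0,0,0,0.03],[0,0,0,0,0,0,0.04],[0,0,0,0,0,0,0.045],[0,0,0,0,0,0,0.045]]';python3 -m pendant '[[0,0,-0.02,0,0,0,0.045],[0,0,-0.03,0,0,0,0.045],[0,0,-0.035,0,0,0,0.045],[0,0,-0.035,0,0,0,0.045],[0,0,0,0,0,0,0.045],[0,0,0,0,0,0,0.045],[0,0,0,0,0,0,0.045]]'
python3 - <<'E'
from h import *
d=arm.get_image("wrist");t=arm.get_image("side");cv2.imwrite("pics/w13.png",d["image"][:,:,::-1]);cv2.imwrite("pics/s13.png",t["image"][:,:,::-1])
for n,i,z in(("wrist",d,142),("side",t,132)):
    e=proj(i,[[417,-191,z]])[0];im=i["image"]
    h=cv2.cvtColor(im,cv2.COLOR_RGB2HSV);m=cv2.inRange(h,(0,130,60),(8,255,255))|cv2.inRange(h,(172,130,60),(180,255,255))
    k,l,st,c=cv2.connectedComponentsWithStats(m);j=min((j for j in range(1,k) if st[j,4]>60),key=lambda j:np.hypot(*(c[j]-e)))
    print(n,"exp",e,"red",st[j],c[j])
    if n=="wrist":
        r=cv2.boxPoints(cv2.minAreaRect(cv2.findNonZero((l==j).astype(np.uint8))));P=np.array([pix(i,*q,142) for q in r]);print(P.round(1))
        tt=max((P[1]-P[0],P[2]-P[1]),key=np.linalg.norm);print(P.mean(0),"yaw",np.degrees(np.arctan2(tt[1],tt[0]))%180)
print(proj(t,[[417,-191,z] for z in(122,142)]))
E
```

```text
clock: 33.7
position: [416.4, -190.7, 152.4]
ee_rot: [0.38, 0.925, 0.0, -0.0]
contact_force: [0.5, 0.1, -0.2]
gripper_width: 45.3
grasp_force: 0.0
clock: 34.4
position: [415.9, -190.7, 271.5]
ee_rot: [0.38, 0.925, -0.0, -0.001]
contact_force: [-0.7, -0.5, -0.3]
gripper_width: 45.2
grasp_force: 0.0
wrist exp [312.51795542 238.7319291 ] red [ 302  208   22   58 1163] [313.00859845 236.10318143]
[[ 395.  -180.   142. ]
 [ 405.6 -169.2  142. ]
 [ 437.7 -200.2  142. ]
 [ 426.4 -211.6  142. ]]
[ 416.18009247 -190.21094915  142.        ] yaw 135.97266031102353
side exp [237.69961863 185.53160924] red [228 178  22  16 278] [238.44604317 185.1618705 ]
[[238.14975408 190.53868587]
 [237.24541243 180.48000736]]
```

```bash
python3 -c "
from bench import arm
print(arm.job_done())"
```

```text
the job is handed in; nothing more can be done
None
```

I handed the job in at about 34 s of the 72 s allowed. The spacer, cutter and cap are on the spindle in that order. The cap turned about 84° to its stop, rose into its notches and stayed put when released. The wrist force never read above about 16 N, and I saw no sign that the plaster model or jar were touched. `job_done` returned no verdict, so I can't confirm how it was judged.

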